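# Start up the stone carver's bench in the safe order

### The arm

A 7-joint arm with a two-finger parallel gripper is mounted at the origin on the work surface. World frame = base frame: x ahead of the robot, y to its left, z up, the work surface at z = 0. Lengths are in mm, angles in rad, forces in N, time in s.
With the tool pointing down it reaches from about 425 to 950 mm from the base axis. Payload 4.7 kg.
Tool frame: the origin (TCP) lies on the centre line of the jaws, within the pads' length; the fingertips stand 14 mm ahead of it and the grasp point (between the pads) lies 5 mm behind it (env.finger_overhang is the distance from the TCP to the fingertips, in mm); z points along the fingers, y is the line along which they close (so a half turn about z gives the same grasp; the last joint's range is limited). The gripper opens to 87 mm and grips with 3 to 60 N. Pads are 19 mm wide; open, the fingers measure 117 mm over their backs; the gripper's body (75 mm by 190 mm) begins 51 mm behind the grasp point.
Start: joints at [-1.271, 0.469, -0.049, 1.532, 0.024, 1.141, -0.082], TCP at [217.922, 638.872, 236.573] pointing down, gripper open.
Joint ranges: [-2.59, 2.59], [-0.33, 1.99], [-1.39, 1.29], [0.1, 2.45], [-1.04, 4.18], [0.21, 1.99], [-2.66, 2.66]. Speed limits (rad/s): [2.57, 2.57, 3.14, 3.14, 3.14, 3.14, 3.14].

### API

Orientations are given as a 3x3 rotation matrix whose columns are the frame's x, y, z axes.
In Python, from rig import env gives the robot as it stands.
- The arm moves only by the tool play_rows, never from a script. Its argument "series" is a list of rows, each a list of 3 entries, a list of its own where there are three numbers: the shift along the tool's x, y, z in m, then the turn about the tool's z in degrees, then the gripper's target within -1 to 1 (fully open at 1, half-way at 0, shut at -1). A call has 1 to 10 rows; each row is the pose to reach, as a shift and turn from the pose commanded when the call began, along the tool's axes at that moment; what a row does not reach only later rows make up. A row lasts 1/12 s, in which the tool goes at most 41.7 mm and 7.16 degrees, less where a joint would pass 70% of its speed; a pose out of reach is approached as far as the arm can. A call with a gripper value outside its range is refused whole. The fingers move at their own pace and stop on an object; "force" is the grip in N (left out, the last holds). Time passes only in rows, so rows that repeat a pose let the fingers close. It gives the time, the measured TCP pose, the force, the opening and the grip force at its end, in the units of the state.
- env.get_obs(): the state, without advancing time (a new reading comes with each control period).
- env.read_camera(name): name is "scene" or "top" or "wrist"; returns a dict with "color" (480x640x3 uint8, blue, green, red), "fx", "fy", "cx", "cy" (pixels), "xyz" and "orientation" of the camera in the world; the wrist camera has in their place "mount" (4x4, takes a point from camera to tool coordinates, whose origin is the TCP and whose axes are the flange's). Camera axes: x right, y up, looking along -z (the intrinsics and any distortion apply to the point x, -y, -z); pixel columns grow to the right and rows downward; lengths in mm; the calibration is good to about 2 mm. A picture is of the moment at which its call begins: read the wrist's pose just before it. There is no depth.
- env.job_done(): hands the job in; it is judged then, once.
The state is a dict: "t": time; "joints": joint angles; "joint_vel": joint speeds; "effort": joint torques, N m; "tcp_pos": TCP position; "ee_rot": TCP orientation; "wrist_force": force on the tool from outside, world axes, zero at the start; "moment": the same for the moment, N m; "width": finger opening in mm; "gripper_force": force on a finger pad.
Only numpy, scipy, OpenCV 4.12 (cv2) and the standard library are available. Lean on these libraries where they do the work, as an engineer would, in place of code of your own. Each camera call takes 0.05 s, during which the arm holds its last target. There are 200 camera calls.

### The job

Get the carving bench ready by pressing three push caps with a fingertip, each lightly and all the way in: first the dust extractor's (the metal box with the duct stub), then the lamp's (the round foot with a post), then the handpiece drive's (the box with the knob). Leave the polisher (the box with the flat disc) switched off, do not grasp, lift or shove the machines, and do not disturb the carvings.

Things in the scene. Friction and masses are not known exactly. Their poses are not given: they have to be found in the camera images.
- extractor: Bench dust extractor intake: bare sheet-metal box 120 (x) x 130 (y) x 70 mm high, a round steel duct stub (dia. 56 mm, 50 mm tall, dark open mouth) on the rear half of its top, dark grille on its front. Origin: centre of the underside; +x runs from its push cap to the duct stub. Stands loose, 2 to 3.5 kg.
- lamp: Task lamp: white round foot, dia. 130 mm, 35 mm high; a thin bent post at the rear edge (50 to 75 mm behind the origin) rises to 180 mm and carries a small bar-shaped head that points to the rear. Origin: centre of the underside; +x runs from its push cap to the post. Stands loose, 2 to 3.5 kg.
- drive: Handpiece drive: white plastic control box 120 (x) x 110 (y) x 75 mm high with a round grey speed knob (dia. 42 mm, 20 mm tall) on the rear half of its top and a pen-like steel handpiece cradled on its -y side. Origin: centre of the underside; +x runs from its push cap to the knob. Stands loose, 2 to 3.5 kg.
- polisher: Flat polisher, not to be switched on: grey box 120 (x) x 130 (y) x 55 mm high with a flat round steel disc (dia. 64 mm) on the rear half of its top. Origin: centre of the underside; +x runs from its push cap to the disc. Stands loose, 2 to 3.5 kg.
- extractor_cap_top (a point): Centre of the top face of the dust extractor's round black rubber push cap (dia. 34 mm), 34 mm in front of the body's origin (its -x) and 94 mm above the bench while the switch is off. The cap stands 18 mm above a grey collar (dia. 48 mm) when off, 10 mm when on. It moves straight down.
- extractor_cap (a joint): How far the dust extractor's cap is pushed in: 0 off, 0.008 m fully in, at a stop. About 2.5 N moves it; it stays wherever it is left and does not spring back. Its rubber top gives besides by 1 mm for every 2 N, up to 6 mm, and recovers: a fingertip pressing with 6 N goes down 11 mm, with 12 N 14 mm, and beyond that it is hard.
- lamp_cap_top (a point): Centre of the top face of the lamp's round black rubber push cap (dia. 34 mm), 30 mm in front of the body's origin (its -x) and 59 mm above the bench while the switch is off. The cap stands 18 mm above a grey collar (dia. 48 mm) when off, 10 mm when on. It moves straight down.
- lamp_cap (a joint): How far the lamp's cap is pushed in: 0 off, 0.008 m fully in, at a stop. About 2.5 N moves it; it stays wherever it is left and does not spring back. Its rubber top gives besides by 1 mm for every 2 N, up to 6 mm, and recovers: a fingertip pressing with 6 N goes down 11 mm, with 12 N 14 mm, and beyond that it is hard.
- drive_cap_top (a point): Centre of the top face of the handpiece drive's round black rubber push cap (dia. 34 mm), 34 mm in front of the body's origin (its -x) and 99 mm above the bench while the switch is off. The cap stands 18 mm above a grey collar (dia. 48 mm) when off, 10 mm when on. It moves straight down.
- drive_cap (a joint): How far the handpiece drive's cap is pushed in: 0 off, 0.008 m fully in, at a stop. About 2.5 N moves it; it stays wherever it is left and does not spring back. Its rubber top gives besides by 1 mm for every 2 N, up to 6 mm, and recovers: a fingertip pressing with 6 N goes down 11 mm, with 12 N 14 mm, and beyond that it is hard.
- polisher_cap_top (a point): Centre of the top face of the polisher's round black rubber push cap (dia. 34 mm), 36 mm in front of the body's origin (its -x) and 79 mm above the bench while the switch is off. The cap stands 18 mm above a grey collar (dia. 48 mm) when off, 10 mm when on. It moves straight down.
- polisher_cap (a joint): How far the polisher's cap is pushed in: 0 off, 0.008 m fully in, at a stop. About 2.5 N moves it; it stays wherever it is left and does not spring back. Its rubber top gives besides by 1 mm for every 2 N, up to 6 mm, and recovers: a fingertip pressing with 6 N goes down 11 mm, with 12 N 14 mm, and beyond that it is hard.
- dome: Bystander carving: green stone dome on a dark polished slab 85 x 75 x 22 mm, 56 mm high in all. Origin: centre of the underside.
- cage: Bystander carving: dark green stone cylinder like a small birdcage, dia. 53 mm, 70 mm high. Origin: centre of the underside.
- geode: Bystander stone: grey-brown block 66 x 60 mm, about 55 mm high, with crystals on top. Origin: centre of the underside.
Not all that is in view belongs to the job. There is more than one size of the lamp; the job needs the smaller.

How it is judged (in metres and radians):
On the way, in this order (a step that is already met when the one before it is completed fails the run):
1. the dust extractor's cap is pressed in (value of joint extractor_cap above 0.006 m), for 0.1 s.
2. the lamp's cap is pressed in (value of joint lamp_cap above 0.006 m), for 0.1 s.
3. the handpiece drive's cap is pressed in (value of joint drive_cap above 0.006 m), for 0.1 s.
At the end, for the whole second after the job is handed in: The caps of the extractor, the lamp and the drive are each pushed in more than 6 of their 8 mm, the polisher's cap less than 3 mm; every machine and carving is at rest within 12 mm of where it stood (value of joint each of extractor_cap, lamp_cap, drive_cap above 0.006 m and value of joint polisher_cap below 0.003 m and distance of each of extractor, lamp, drive, polisher, dome, cage, geode from where it was at the start of the episode below 0.012 m and linear speed of each of extractor, lamp, drive, polisher, dome, cage, geode below 0.02 m/s); the robot touches nothing.
It fails at once if a cap is pushed in (over 3 mm) before its turn: the lamp's while the extractor is off, or the drive's while either of them is off (6 mm or less) ((value of joint lamp_cap above 0.003 m and not (value of joint extractor_cap above 0.006 m)) or (value of joint drive_cap above 0.003 m and (not (value of joint extractor_cap above 0.006 m) or not (value of joint lamp_cap above 0.006 m)))).
It fails at once if the polisher's cap is pushed in by 3 mm or more (value of joint polisher_cap above 0.003 m).
It fails at once if a machine is pressed with more than 20 N (contact force between any of the fingers, the arm and extractor above 20 N or contact force between any of the fingers, the arm and lamp above 20 N or contact force between any of the fingers, the arm and drive above 20 N or contact force between any of the fingers, the arm and polisher above 20 N).
It fails at once if a machine is lifted, carried or shoved more than 12 mm (distance of any of extractor, lamp, drive, polisher from where it was at the start of the episode above 0.012 m).
It fails at once if a carving is moved more than 12 mm or tipped (distance of any of dome, cage, geode from where it was at the start of the episode above 0.012 m or angle between any of dome, cage, geode's own z axis and vertical above 0.3 rad).
It also fails if it takes over 43 s, if anything falls off the work surface, if the arm or the gripper's body presses on something with over 40 N, if the wrist force passes 120 N, or if a joint passes its speed limit or range.

## Working session

There is one attempt and no reset: what is moved stays moved. The work goes in short steps, Python scripts to look and compute and a tool call to move; the robot and the scene stay as the last step left them, time stands still between calls to the robot, and variables do not carry over. Pictures are saved under pics/ and viewed, at most 10 in all, crops included, and the job is handed in when it is done.

Besides the shell and the picture viewer there is one more tool, called after "Call:" as name(argument=value, ...) on one line, values as JSON. play_rows: Moves the arm, as the interface text tells. Its arguments: {"type":"object","properties":{"series":{"type":"array","items":{"type":"array"}},"force":{"type":"number"}},"required":["series"]}

```bash
mkdir -p pics
cat > h.py <<'E'
import numpy as np, cv2
from rig import env
def ray(c,u,v):
    d=np.array([(u-c["cx"])/c["fx"],-(v-c["cy"])/c["fy"],-1.0])
    return np.array(c["xyz"]).ravel(), np.array(c["orientation"])@d
def onz(c,u,v,z):
    o,d=ray(c,u,v); return o+d*(z-o[2])/d[2]
def proj(c,p):
    q=np.array(c["orientation"]).T@(np.array(p)-np.array(c["xyz"]).ravel())
    return c["fx"]*q[0]/-q[2]+c["cx"], c["fy"]*q[1]/q[2]+c["cy"]
E
python3 - <<'E'
from h import *
import pickle
for n in ("top","scene"):
    c=env.read_camera(n); cv2.imwrite(f"pics/{n}0.png",c["color"]); pickle.dump(c,open(n+".pkl","wb"))
    print(n,{k:(np.round(v,3).tolist() if k!="color" else 0) for k,v in c.items()})
o=env.get_obs(); print(o["t"],o["tcp_pos"],np.round(o["ee_rot"],3),o["width"])
E
```

```text
top {'color': 0, 'fx': 460.405, 'fy': 460.405, 'cx': 321.896, 'cy': 241.685, 'xyz': [397.163, 15.04, 1118.509], 'orientation': [[0.024, 0.993, -0.12], [-1.0, 0.024, -0.008], [-0.005, 0.12, 0.993]]}
scene {'color': 0, 'fx': 514.989, 'fy': 514.989, 'cx': 314.879, 'cy': 242.009, 'xyz': [961.343, 317.998, 1012.53], 'orientation': [[-0.592, -0.694, 0.41], [0.806, -0.51, 0.301], [0.0, 0.508, 0.861]]}
0.1 [217.79208894 638.36001914 235.55917407] [[-0.946  0.323 -0.001]
 [ 0.323  0.946 -0.002]
 [-0.    -0.002 -1.   ]] 86.7661977205809
```

View pics/top0.png

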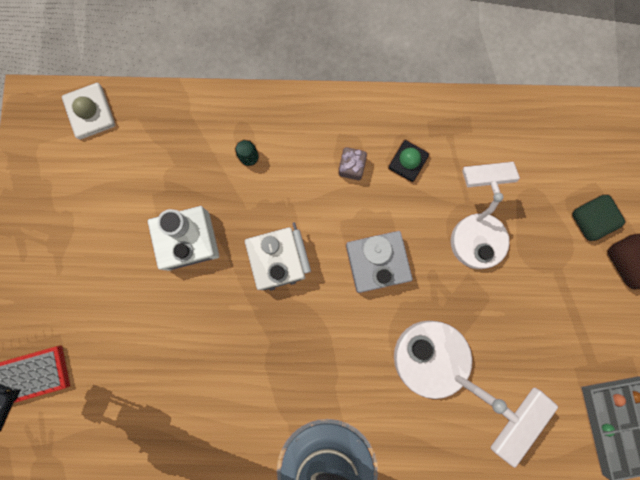

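View pics/scene0.png

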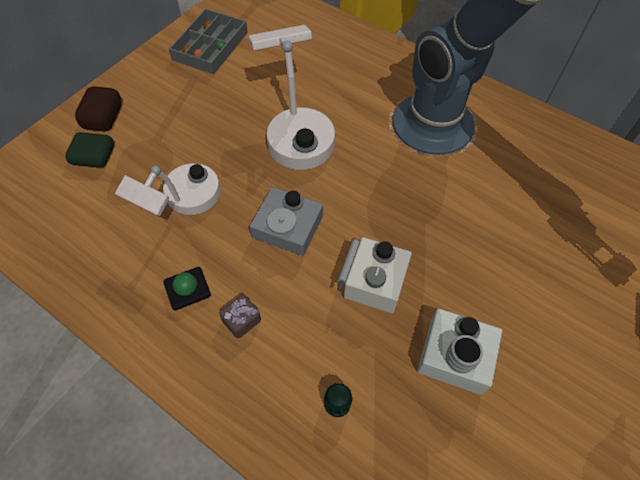

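Top view: extractor (183,240) with its cap at (183,251), drive (277,258) with cap (277,272), polisher (380,262) with cap (384,276). There are two lamps, a small one at (480,240) with cap (485,253) and a large one at (433,360) with cap (422,350). At about 0.42 px/mm, the small foot (about 57 px) comes to about 130 mm, so it is the one the job needs. The scene view shows the same caps at extractor (469,327), drive (385,251), small lamp (197,172) and polisher (293,199).

Run:
```python
from h import *
import pickle
T=pickle.load(open("top.pkl","rb"));S=pickle.load(open("scene.pkl","rb"))
def blob(c,u,v):
    m=(c["color"].max(2)<48).astype(np.uint8)
    n,l,st,ce=cv2.connectedComponentsWithStats(m)
    k=l[v,u]; 
    return st[k].tolist(),ce[k]
for n,t,s,h in (("extr",(183,251),(469,327),94),("lamp",(485,253),(197,172),59),("drive",(277,272),(385,251),99),("pol",(384,276),(293,199),79)):
    for c,p in ((T,t),(S,s)):
        st,ce=blob(c,*p); print(n,p,st,ce.round(1),onz(c,*ce,h).round(1),onz(c,*ce,h-6).round(1))
# lamp feet diameters (top at z=35, width of bright region in row)
for r,u,v in ((0,470,236),(1,450,375)):
    m=(T["color"].min(2)>150).astype(np.uint8); l=cv2.connectedComponents(m)[1]; k=l[v,u]
    cs=np.where(l[v]==k)[0]; print("foot",cs.min(),cs.max(),onz(T,cs.min(),v,35)-onz(T,cs.max(),v,35))
a=cv2.resize(T["color"][130:480,140:560],None,fx=1.9,fy=1.7,interpolation=cv2.INTER_CUBIC)
b=cv2.resize(T["color"][200:300,140:520],None,fx=2.1,fy=2.1,interpolation=cv2.INTER_CUBIC)
d=cv2.resize(S["color"][150:380,160:520],None,fx=2.2,fy=1.65*2.2/1.65,interpolation=cv2.INTER_CUBIC)
print(d.shape); cv2.imwrite("pics/crop.png",d)
```

```text
extr (183, 251) [0, 0, 640, 480, 305610] [319.4 239.3] [525.8  28.7  94. ] [526.5  28.8  88. ]
extr (469, 327) [458, 317, 21, 19, 282] [468.3 326.3] [501.7 340.2  94. ] [498.7 340.4  88. ]
lamp (485, 253) [0, 0, 640, 480, 305610] [319.4 239.3] [530.1  29.2  59. ] [530.9  29.3  53. ]
lamp (197, 172) [190, 164, 14, 15, 166] [196.5 171.5] [ 516.8 -351.7   59. ] [ 514.  -355.9   53. ]
drive (277, 272) [0, 0, 640, 480, 305610] [319.4 239.3] [525.1  28.6  99. ] [525.9  28.7  93. ]
drive (385, 251) [376, 242, 17, 17, 227] [384.  249.8] [457.9 123.6  99. ] [454.5 122.4  93. ]
pol (384, 276) [0, 0, 640, 480, 305610] [319.4 239.3] [527.6  28.9  79. ] [528.4  29.   73. ]
pol (293, 199) [285, 191, 15, 16, 191] [292.4 198.3] [ 455.7 -114.7   79. ] [ 452.4 -117.5   73. ]
foot 452 508 [ -3.13108784 132.45919584   0.        ]
foot 400 468 [ -3.89697032 155.34710385   0.        ]
(506, 792, 3)
```

View pics/crop.png

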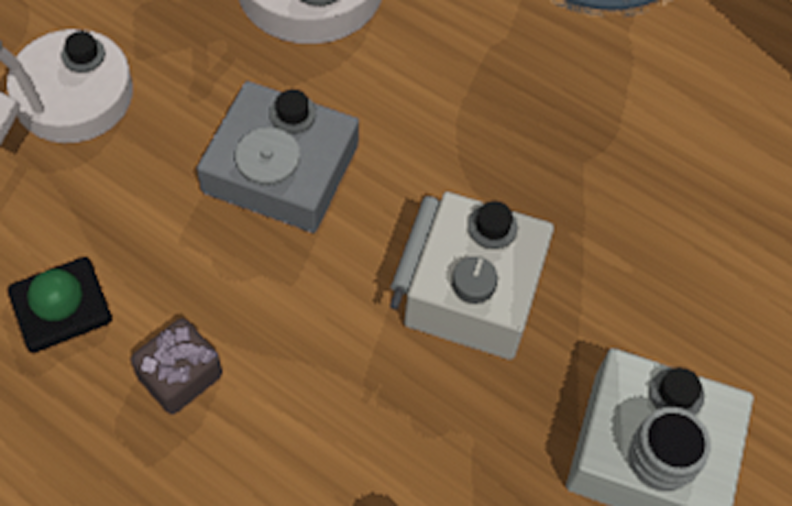

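The crop shows the small lamp at (70,85) with a 132 mm foot, against about 155 mm for the other. It also shows the polisher with its disc (265,155), the drive with its knob and handpiece (475,275), and the extractor with its duct (670,445). Each has a black cap. I'll redo the top-view blobs next.

Run:
```python
from h import *
import pickle
T=pickle.load(open("top.pkl","rb"));S=pickle.load(open("scene.pkl","rb"))
def blob(c,u,v,w=13):
    g=c["color"].max(2)[v-w:v+w,u-w:u+w]; m=(g<60).astype(np.uint8)
    n,l,st,ce=cv2.connectedComponentsWithStats(m)
    k=1+np.argmin([np.hypot(*(e-w))-0.05*min(s[4],150) for e,s in zip(ce[1:],st[1:])]); 
    return st[k].tolist(),ce[k]+[u-w,v-w]
for n,t,s,h in (("extr",(183,251),(469,327),94),("lamp",(485,253),(197,172),59),("drive",(277,272),(385,250),99),("pol",(384,276),(293,199),79)):
    P=[]
    for c,p in ((T,t),(S,s)):
        st,ce=blob(c,*p); print(n,p,st,ce.round(1),onz(c,*ce,h-5).round(1)); P.append(ray(c,*ce))
    A=sum(np.eye(3)-np.outer(d,d)/(d@d) for o,d in P); b=sum((np.eye(3)-np.outer(d,d)/(d@d))@o for o,d in P)
    print("   tri",np.linalg.solve(A,b).round(1))
```

```text
extr (183, 251) [4, 5, 16, 15, 158] [181.5 250.5] [493.5 338.5  89. ]
extr (469, 327) [0, 3, 23, 19, 298] [468.  326.5] [499.8 340.1  89. ]
   tri [494.7 340.9  79.5]
lamp (485, 253) [7, 6, 14, 14, 153] [485.4 252.2] [ 509.6 -356.2   54. ]
lamp (197, 172) [5, 5, 15, 15, 171] [196.4 171.5] [ 514.5 -355.2   54. ]
   tri [ 510.9 -359.5   46.7]
drive (277, 272) [7, 7, 14, 14, 139] [277.2 272.1] [450.  120.9  94. ]
drive (385, 250) [3, 5, 18, 17, 236] [383.9 249.9] [455.4 122.5  94. ]
   tri [450.7 121.2  85.9]
pol (384, 276) [6, 7, 14, 13, 139] [383.6 276. ] [ 447.9 -118.4   74. ]
pol (293, 199) [5, 5, 15, 16, 199] [292.3 198.4] [ 453.3 -117.    74. ]
   tri [ 448.7 -120.    66.1]
```

Call:
play_rows(series=[[[-0.361,-0.193,0.025],-30,-1],[[-0.361,-0.193,0.025],-30,-1],[[-0.361,-0.193,0.025],-30,-1],[[-0.361,-0.193,0.025],-30,-1],[[-0.361,-0.193,0.025],-30,-1],[[-0.361,-0.193,0.025],-30,-1],[[-0.361,-0.193,0.025],-30,-1],[[-0.361,-0.193,0.025],-30,-1],[[-0.361,-0.193,0.025],-30,-1],[[-0.361,-0.193,0.025],-30,-1]], force=10)

```text
t: 0.93
tcp_pos: [499.1, 336.4, 211.1]
ee_rot: [[-0.982, -0.191, -0.0], [-0.191, 0.982, -0.001], [0.0, -0.001, -1.0]]
wrist_force: [1.7, 0.2, 0.2]
width: 28.3
gripper_force: 0.0
```

Call:
play_rows(series=[[[0,0,0],0,-1],[[0,0,0],0,-1],[[0,0,0],0,-1],[[0,0,0],0,-1]])

```text
t: 1.27
tcp_pos: [495.9, 341.2, 211.4]
ee_rot: [[-0.981, -0.196, -0.001], [-0.196, 0.981, 0.001], [0.001, 0.001, -1.0]]
wrist_force: [-0.6, 0.4, -0.3]
width: 3.7
gripper_force: 0.0
```

```bash
cat >> h.py <<'E'
def wrist():
    o=env.get_obs(); c=env.read_camera("wrist"); M=np.array(c["mount"]); R=np.array(o["ee_rot"])
    c["xyz"]=np.array(o["tcp_pos"])+R@M[:3,3]; c["orientation"]=R@M[:3,:3]
    return o,c
E
python3 - <<'E'
from h import *
o,c=wrist(); cv2.imwrite("pics/w1.png",c["color"])
import pickle; pickle.dump((o,c),open("w1.pkl","wb"))
print(o["t"],o["tcp_pos"],np.round(o["ee_rot"],3),o["width"],np.round(o["wrist_force"],1),np.round(c["mount"],2),{k:c[k] for k in c if k not in("color","mount")})
for p in ((497,339.5,94),(495,340,94),(560,355,120),tuple(np.array(o["tcp_pos"])-[0,0,14])): print(p,proj(c,p))
E
```

```text
1.2667 [495.90250685 341.20234619 211.36139876] [[-0.981 -0.196 -0.001]
 [-0.196  0.981  0.001]
 [ 0.001  0.001 -1.   ]] 3.65848704633273 [-0.6  0.4 -0.3] [[   0.      0.96    0.28   77.35]
 [   1.     -0.     -0.     -0.75]
 [  -0.      0.28   -0.96 -147.78]
 [   0.      0.      0.      1.  ]] {'fx': 409.62171298250604, 'fy': 409.62171298250604, 'cx': 322.58158450097346, 'cy': 246.58227344440843, 'xyz': array([420.35093835, 325.18793518, 359.20364127]), 'orientation': array([[-0.19670428, -0.9409298 , -0.27560578],
       [ 0.98046194, -0.18838649, -0.05661202],
       [ 0.00134753, -0.2813568 ,  0.95960228]])}
(497, 339.5, 94) (np.float64(320.5038258683695), np.float64(246.87973682427656))
(495, 340, 94) (np.float64(321.81179431776985), np.float64(244.22621969196845))
(560, 355, 120) (np.float64(324.76502665231726), np.float64(352.45878272858874))
(np.float64(495.9025068538615), np.float64(341.2023461879937), np.float64(197.3613987552807)) (np.float64(324.0210431889554), np.float64(312.68836829283737))
```

View pics/w1.png

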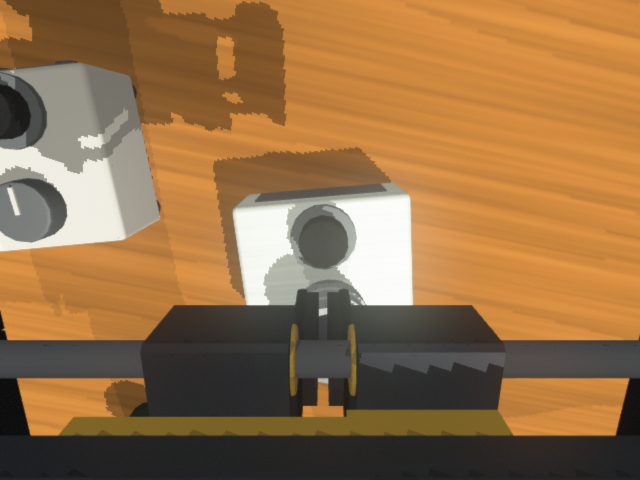

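The wrist view shows the extractor's cap at about (324,241) on its collar, clear in front of the duct. The fingers are nearly shut. I'll cast that cap's ray onto z=94.

```bash
cat >> h.py <<'E'
def cap(c,u,v,h,w=36,th=90):
    g=c["color"].max(2)[v-w:v+w,u-w:u+w]
    e=cv2.morphologyEx((g<th).astype(np.uint8),cv2.MORPH_OPEN,np.ones((5,5)))
    l=cv2.connectedComponents(e)[1]; k=l[w,w]
    ct=max(cv2.findContours((l==k).astype(np.uint8),cv2.RETR_EXTERNAL,cv2.CHAIN_APPROX_NONE)[0],key=len)
    (x,y),d,a=cv2.fitEllipse(cv2.convexHull(ct)); return (round(x+u-w,1),round(y+v-w,1)),np.round(d,1),onz(c,x+u-w,y+v-w,h).round(1)
E
python3 - <<'E'
from h import *
import pickle
o,c=pickle.load(open("w1.pkl","rb"))
g=c["color"].max(2); print(g[241,280:370:3]); print(g[195:290:3,324])
for th in(90,105,120):print(th,cap(c,324,241,94,th=th))
print("exp dia px", proj(c,(497,339.5+17,94))[0]-proj(c,(497,339.5-17,94))[0])
E
```

```text
[251 251 251 208 158 150 104  88  88  87  89  88  88  89  90  90  92  93
  95  95  98  99 101 178 180 196 252 252 252 252]
[ 93 156 175 129 158 120 111  80  78  86  88  87  89  90  90  90  91  90
  90  92  92  91  90  90  92 157 159 159 157 108 121 134]Traceback (most recent call last):
  File "<stdin>", line 5, in <module>
  File "h.py", line 20, in cap
    (x,y),d,a=cv2.fitEllipse(cv2.convexHull(ct)); return (round(x+u-w,1),round(y+v-w,1)),np.round(d,1),onz(c,x+u-w,y+v-w,h).round(1)
              ~~~~~~~~~~~~~~^^^^^^^^^^^^^^^^^^^^
cv2.error: OpenCV(4.12.0) /io/opencv/modules/imgproc/src/shapedescr.cpp:361: error: (-201:Incorrect size of input array) There should be at least 5 points to fit the ellipse in function 'fitEllipseNoDirect'
```

Run:
```python
from h import *
import pickle
o,c=pickle.load(open("w1.pkl","rb"))
for th in(110,125):print(th,cap(c,324,241,94,th=th))
for v in(241,243,245): print(onz(c,323.5,v,94))
P=[proj(c,(495+17*np.cos(a),339.5+17*np.sin(a),94)) for a in np.linspace(0,6.28,40)]; print(np.min(P,0),np.max(P,0))
print(env.get_obs()["tcp_pos"])
```

```text
110 ((322.2, 241.3), array([49.1, 55.3]), array([493. , 339.9,  94. ]))
125 ((319.0, 237.6), array([54.1, 64.2]), array([490.9, 337.3,  94. ]))
[492.56559132 340.66990821  94.        ]
[493.93513907 340.94557133  94.        ]
[495.30860361 341.22202282  94.        ]
[295.88300789 219.41497193] [346.32469461 267.92240223]
[495.89925865 341.3288158  211.45426135]
```

Call:
play_rows(series=[[[0.001,-0.001,0.025],0,-1],[[0.001,-0.001,0.05],0,-1],[[0.001,-0.001,0.07],0,-1],[[0.001,-0.001,0.085],0,-1],[[0.001,-0.001,0.093],0,-1],[[0.001,-0.001,0.093],0,-1],[[0.001,-0.001,0.093],0,-1],[[0.001,-0.001,0.093],0,-1],[[0.001,-0.001,0.093],0,-1]])

```text
t: 2.07
tcp_pos: [497.1, 339.2, 119.9]
ee_rot: [[-0.981, -0.194, 0.002], [-0.194, 0.981, 0.002], [-0.002, 0.001, -1.0]]
wrist_force: [1.1, 0.9, 0.2]
width: 0.4
gripper_force: 0.0
```

Run:
```python
from h import *
o=env.get_obs(); print(env.finger_overhang,o["t"],o["tcp_pos"],o["wrist_force"],o["width"])
```

```text
14.0 2.0667 [497.06195619 339.24210711 119.8765385 ] [1.07960267 0.91834518 0.24808652] 0.35547791531006534
```

Call:
play_rows(series=[[[0.001,0,0.004],0,-1],[[0.001,0,0.008],0,-1],[[0.001,0,0.011],0,-1],[[0.001,0,0.014],0,-1],[[0.001,0,0.016],0,-1],[[0.001,0,0.018],0,-1],[[0.001,0,0.02],0,-1],[[0.001,0,0.02],0,-1],[[0.001,0,0.02],0,-1]])

```text
t: 2.82
tcp_pos: [495.5, 338.3, 98.7]
ee_rot: [[-0.981, -0.193, -0.0], [-0.193, 0.981, 0.0], [0.0, 0.0, -1.0]]
wrist_force: [-0.6, -0.9, 4.1]
width: 0.4
gripper_force: 1.7
```

Call:
play_rows(series=[[[0,0,0.001],0,-1],[[0,0,0.002],0,-1],[[0,0,0.0025],0,-1],[[0,0,0.0025],0,-1],[[0,0,0.0025],0,-1],[[0,0,0.0025],0,-1]])

```text
t: 3.32
tcp_pos: [495.5, 338.3, 96.7]
ee_rot: [[-0.981, -0.194, 0.0], [-0.194, 0.981, 0.0], [-0.0, 0.0, -1.0]]
wrist_force: [-1.8, -2.2, 7.4]
width: 0.4
gripper_force: 3.6
```

Call:
play_rows(series=[[[0,0,-0.006],0,-1],[[0,0,-0.02],0,-1],[[0,0,-0.05],0,-1],[[0,0,-0.09],0,-1],[[0,0,-0.13],0,-1],[[0,0,-0.15],0,-1],[[0,0,-0.15],0,-1]])

```text
t: 3.9
tcp_pos: [498.0, 340.0, 251.9]
ee_rot: [[-0.981, -0.193, 0.009], [-0.193, 0.981, 0.007], [-0.01, 0.005, -1.0]]
wrist_force: [0.7, -0.4, -0.2]
width: 0.5
gripper_force: 0.0
```

Call:
play_rows(series=[[[0.118,-0.684,0],0,-1],[[0.118,-0.684,0],0,-1],[[0.118,-0.684,0],0,-1],[[0.118,-0.684,0],0,-1],[[0.118,-0.684,0],0,-1],[[0.118,-0.684,0],0,-1],[[0.118,-0.684,0],0,-1],[[0.118,-0.684,0],0,-1],[[0.118,-0.684,0],0,-1],[[0.118,-0.684,0],0,-1]])

```text
t: 4.73
tcp_pos: [504.6, -80.2, 245.1]
ee_rot: [[-0.981, -0.194, -0.001], [-0.194, 0.981, 0.0], [0.001, 0.0, -1.0]]
wrist_force: [1.0, -0.1, 0.8]
width: 0.7
gripper_force: 0.0
```

Call:
play_rows(series=[[[0.046,-0.272,0],0,-1],[[0.046,-0.272,0],0,-1],[[0.046,-0.272,0],0,-1],[[0.046,-0.272,0],0,-1],[[0.046,-0.272,0],0,-1],[[0.046,-0.272,0],0,-1],[[0.046,-0.272,0],0,-1],[[0.046,-0.272,0],0,-1],[[0.046,-0.272,0],0,-1],[[0.046,-0.272,0],0,-1]])

```text
t: 5.57
tcp_pos: [513.0, -352.6, 244.7]
ee_rot: [[-0.981, -0.195, -0.002], [-0.195, 0.981, 0.002], [0.001, 0.002, -1.0]]
wrist_force: [0.5, 0.3, -0.4]
width: 0.7
gripper_force: 0.0
```

Run:
```python
from h import *
import pickle
o,c=wrist(); cv2.imwrite("pics/w2.png",c["color"]); pickle.dump((o,c),open("w2.pkl","wb"))
print(o["t"],o["tcp_pos"],np.round(o["wrist_force"],1))
P=[proj(c,(512+17*np.cos(a),-356+17*np.sin(a),59)) for a in np.linspace(0,6.28,40)]; print(np.min(P,0),np.max(P,0))
```

```text
5.5667 [ 512.95089168 -352.62469481  244.73741295] [ 0.5  0.3 -0.4]
[298.60885452 200.92265801] [339.36998974 240.76221372]
```

View pics/w2.png

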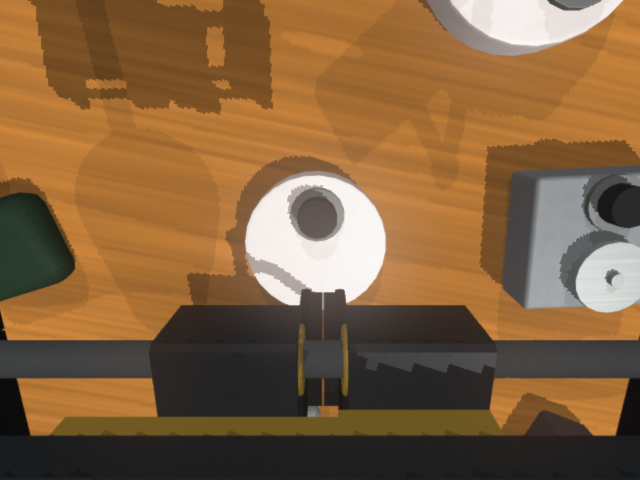

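The wrist view shows the small lamp's foot at (316,240) and its cap at about (318,217). The post lies behind it, below in the image. The large lamp's foot is at upper right and the polisher at right.

Run:
```python
from h import *
import pickle
o,c=pickle.load(open("w2.pkl","rb"))
for th in(100,110):print(th,cap(c,318,217,59,th=th,w=30))
g=c["color"].max(2); print(g[217,288:350:2]); print(g[185:250:2,318])
for v in(218,220,222): print(onz(c,318,v,59))
print(env.get_obs()["tcp_pos"])
```

```text
100 ((314.8, 212.3), array([31. , 38.5]), array([ 505.4, -360.8,   59. ]))
110 ((316.2, 215.6), array([39.2, 45.2]), array([ 507.8, -359.1,   59. ]))
[246 159 147 140 111  96  97  97  96  97  98  97  98  98  97  97  98  99
  99  99  99  99 101 100 105 157 159 159 226 250 250]
[246 163 139 120 108 107  86  88  93  94  94  96  95  96  97  98  97  98
 101  98 100 100 101 102 102 103 106 144 220 242 243 243 241]
[ 509.55412118 -357.30510364   59.        ]
[ 511.2233018  -356.97885899   59.        ]
[ 512.89717384 -356.6516974    59.        ]
[ 513.30827796 -352.01872798  245.09157571]
```

Call:
play_rows(series=[[[0.004,-0.0045,0.03],0,-1],[[0.004,-0.0045,0.06],0,-1],[[0.004,-0.0045,0.09],0,-1],[[0.004,-0.0045,0.12],0,-1],[[0.004,-0.0045,0.14],0,-1],[[0.004,-0.0045,0.153],0,-1],[[0.004,-0.0045,0.158],0,-1],[[0.004,-0.0045,0.158],0,-1],[[0.004,-0.0045,0.158],0,-1],[[0.004,-0.0045,0.158],0,-1]])

```text
t: 6.45
tcp_pos: [511.0, -359.7, 89.6]
ee_rot: [[-0.981, -0.194, 0.003], [-0.194, 0.981, -0.001], [-0.002, -0.002, -1.0]]
wrist_force: [-0.5, -0.0, 0.8]
width: 0.7
gripper_force: 0.0
```

Call:
play_rows(series=[[[0,0,0],0,-1],[[0,0,0],0,-1],[[0,0,0],0,-1],[[0,0,0],0,-1]])

```text
t: 6.78
tcp_pos: [510.1, -359.4, 88.4]
ee_rot: [[-0.981, -0.193, 0.001], [-0.193, 0.981, -0.0], [-0.001, -0.0, -1.0]]
wrist_force: [-0.2, 0.2, -0.6]
width: 0.1
gripper_force: 0.0
```

Call:
play_rows(series=[[[0,0.001,0.004],0,-1],[[0,0.001,0.008],0,-1],[[0,0.001,0.012],0,-1],[[0,0.001,0.015],0,-1],[[0,0.001,0.018],0,-1],[[0,0.001,0.02],0,-1],[[0,0.001,0.022],0,-1],[[0,0.001,0.024],0,-1],[[0,0.001,0.024],0,-1],[[0,0.001,0.024],0,-1]])

```text
t: 7.62
tcp_pos: [509.5, -358.0, 64.0]
ee_rot: [[-0.981, -0.194, -0.001], [-0.194, 0.981, 0.001], [0.0, 0.001, -1.0]]
wrist_force: [-1.9, 1.6, 2.9]
width: 0.8
gripper_force: 1.4
```

Call:
play_rows(series=[[[0,0,0.001],0,-1],[[0,0,0.002],0,-1],[[0,0,0.0025],0,-1],[[0,0,0.0025],0,-1],[[0,0,0.0025],0,-1],[[0,0,0.0025],0,-1]])

```text
t: 8.12
tcp_pos: [509.6, -358.1, 62.0]
ee_rot: [[-0.981, -0.194, -0.0], [-0.194, 0.981, 0.0], [0.0, 0.0, -1.0]]
wrist_force: [-1.9, 2.9, 6.2]
width: 0.3
gripper_force: 3.3
```

Call:
play_rows(series=[[[0,0,-0.006],0,-1],[[0,0,-0.02],0,-1],[[0,0,-0.055],0,-1],[[0,0,-0.095],0,-1],[[0,0,-0.135],0,-1],[[0,0,-0.175],0,-1],[[0,0,-0.185],0,-1],[[0,0,-0.185],0,-1]])

```text
t: 8.78
tcp_pos: [511.8, -360.1, 251.1]
ee_rot: [[-0.981, -0.193, 0.008], [-0.193, 0.981, -0.005], [-0.007, -0.007, -1.0]]
wrist_force: [-0.4, 0.1, -0.5]
width: 0.4
gripper_force: 0.0
```

Call:
play_rows(series=[[[-0.036,0.482,0],0,-1],[[-0.036,0.482,0],0,-1],[[-0.036,0.482,0],0,-1],[[-0.036,0.482,0],0,-1],[[-0.036,0.482,0],0,-1],[[-0.036,0.482,0],0,-1],[[-0.036,0.482,0],0,-1],[[-0.036,0.482,0],0,-1],[[-0.036,0.482,0],0,-1],[[-0.036,0.482,0],0,-1]])

```text
t: 9.62
tcp_pos: [458.5, 57.2, 245.1]
ee_rot: [[-0.981, -0.194, -0.002], [-0.194, 0.981, -0.0], [0.002, 0.0, -1.0]]
wrist_force: [0.9, -0.3, -0.1]
width: 0.4
gripper_force: 0.0
```

Call:
play_rows(series=[[[-0.006,0.064,0.03],0,-1],[[-0.006,0.064,0.03],0,-1],[[-0.006,0.064,0.03],0,-1],[[-0.006,0.064,0.03],0,-1],[[-0.006,0.064,0.03],0,-1],[[-0.006,0.064,0.03],0,-1],[[-0.006,0.064,0.03],0,-1]])

```text
t: 10.2
tcp_pos: [453.8, 117.9, 216.7]
ee_rot: [[-0.982, -0.191, 0.001], [-0.191, 0.982, -0.0], [-0.001, -0.0, -1.0]]
wrist_force: [0.0, -0.4, -0.2]
width: 0.5
gripper_force: 0.0
```

Run:
```python
from h import *
import pickle
o,c=wrist(); cv2.imwrite("pics/w3.png",c["color"]); pickle.dump((o,c),open("w3.pkl","wb"))
print(o["t"],o["tcp_pos"],np.round(o["wrist_force"],1))
P=[proj(c,(451.5+17*np.cos(a),121.5+17*np.sin(a),99)) for a in np.linspace(0,6.28,40)]; print(np.min(P,0),np.max(P,0))
u,v=map(int,np.mean(P,0)); g=c["color"].max(2); print(u,v,g[v,u-40:u+40:2],g[v-45:v+45:2,u])
```

```text
10.2 [453.76750096 117.86266953 216.66764815] [ 0.  -0.4 -0.2]
[304.23070166 218.62395816] [354.64344409 267.11023518]
329 243 [240 240 240 240 168 145 118 105  92  81  84  84  84  85  83  84  84  83
  85  86  85  86  87  88  88  89  89  90  92  92  93  94  96 155 164 165
 195 245 245 246] [125 138 140 106 105  95  95  95  75  71  72  77  81  81  82  83  83  84
  85  86  85  85  86  86  87  87  87  87  88  86  87  86  88  88 136 237
 243 243 243 243 242 234 161 160 160]
```

View pics/w3.png

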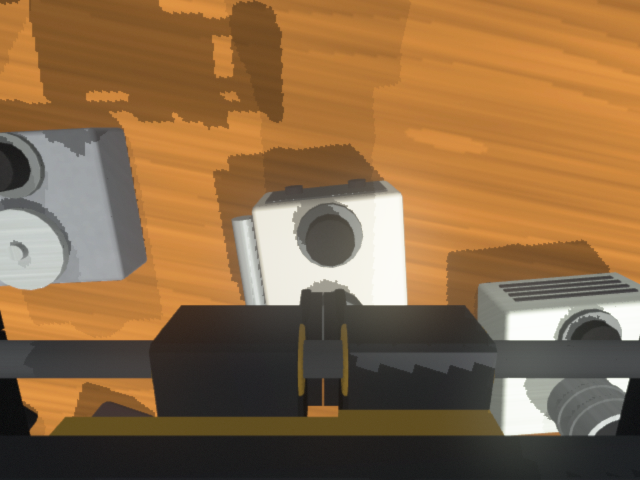

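The wrist view shows the drive's cap at (330,239), with the handpiece on the left of the box and the knob just behind the cap. The cap centre comes to about (450.5,121.5).

Call:
play_rows(series=[[[0.002,0.003,0.03],0,-1],[[0.002,0.003,0.055],0,-1],[[0.002,0.003,0.075],0,-1],[[0.002,0.003,0.085],0,-1],[[0.002,0.003,0.089],0,-1],[[0.002,0.003,0.089],0,-1],[[0.002,0.003,0.089],0,-1],[[0.002,0.003,0.089],0,-1],[[0.002,0.003,0.089],0,-1],[[0.002,0.003,0.089],0,-1]])

```text
t: 11.08
tcp_pos: [451.3, 122.1, 128.3]
ee_rot: [[-0.981, -0.193, 0.002], [-0.193, 0.981, 0.001], [-0.002, 0.0, -1.0]]
wrist_force: [-0.2, -0.6, 0.4]
width: 0.5
gripper_force: 0.0
```

Call:
play_rows(series=[[[0,0,0],0,-1],[[0,0,0],0,-1],[[0,0,0],0,-1]])

```text
t: 11.33
tcp_pos: [450.8, 122.0, 127.7]
ee_rot: [[-0.981, -0.194, 0.0], [-0.194, 0.981, 0.0], [-0.0, 0.0, -1.0]]
wrist_force: [-0.1, 0.9, -0.3]
width: 0.6
gripper_force: 0.0
```

Aligned. The tip is at 113.7 and the cap at 99, so I'll go down 24 mm, then the last 2 mm.

Call:
play_rows(series=[[[0,0,0.004],0,-1],[[0,0,0.008],0,-1],[[0,0,0.012],0,-1],[[0,0,0.015],0,-1],[[0,0,0.018],0,-1],[[0,0,0.02],0,-1],[[0,0,0.022],0,-1],[[0,0,0.024],0,-1],[[0,0,0.024],0,-1],[[0,0,0.024],0,-1]])

```text
t: 12.17
tcp_pos: [450.5, 121.9, 103.5]
ee_rot: [[-0.981, -0.194, -0.001], [-0.194, 0.981, -0.0], [0.001, 0.0, -1.0]]
wrist_force: [-1.2, -0.6, 3.6]
width: 0.4
gripper_force: 1.7
```

Call:
play_rows(series=[[[0,0,0.001],0,-1],[[0,0,0.002],0,-1],[[0,0,0.0025],0,-1],[[0,0,0.0025],0,-1],[[0,0,0.0025],0,-1],[[0,0,0.0025],0,-1]])

```text
t: 12.67
tcp_pos: [450.5, 121.9, 101.4]
ee_rot: [[-0.981, -0.193, -0.0], [-0.193, 0.981, -0.0], [0.0, 0.0, -1.0]]
wrist_force: [-3.6, -0.9, 8.1]
width: 0.8
gripper_force: 3.8
```

Call:
play_rows(series=[[[0,0,-0.006],0,-1],[[0,0,-0.02],0,-1],[[0,0,-0.055],0,-1],[[0,0,-0.095],0,-1],[[0,0,-0.135],0,-1],[[0,0,-0.15],0,-1],[[0,0,-0.15],0,-1],[[0,0,-0.15],0,-1],[[0,0,-0.15],0,-1]])

```text
t: 13.42
tcp_pos: [450.0, 121.7, 249.9]
ee_rot: [[-0.981, -0.194, -0.002], [-0.194, 0.981, -0.001], [0.002, -0.0, -1.0]]
wrist_force: [-0.9, 0.3, 0.2]
width: 0.6
gripper_force: 0.0
```

Call:
play_rows(series=[[[0,0.22,0],0,-1],[[0,0.22,0],0,-1],[[0,0.22,0],0,-1],[[0,0.22,0],0,-1],[[0,0.22,0],0,-1],[[0,0.4,0],0,-1],[[0,0.4,0],0,-1],[[0,0.4,0],0,-1],[[0,0.4,0],0,-1],[[0,0.4,0],0,-1]])

```text
t: 14.25
tcp_pos: [370.1, 518.3, 248.1]
ee_rot: [[-0.98, -0.198, -0.004], [-0.198, 0.98, -0.001], [0.004, -0.0, -1.0]]
wrist_force: [-0.3, 1.3, 0.7]
width: 0.6
gripper_force: 0.0
```

Run:
```python
from h import *
import pickle
o=env.get_obs(); print(o["t"],o["tcp_pos"],np.round(o["wrist_force"],1))
S0=pickle.load(open("scene.pkl","rb")); S=env.read_camera("scene"); T0=pickle.load(open("top.pkl","rb")); T=env.read_camera("top")
A=[cv2.resize(np.hstack([s["color"][v-45:v+45,u-50:u+50] for u,v in ((469,335),(190,182),(380,262),(285,215))]),None,fx=2,fy=2,interpolation=cv2.INTER_CUBIC) for s in (S0,S)]
B=cv2.resize(T["color"],(480,360))
cv2.imwrite("pics/chk.png",np.vstack(A))
for c0,c,n in((S0,S,"scene"),(T0,T,"top")): cv2.imwrite(f"pics/{n}1.png",c["color"])
for n,p,h in (("extr",(469,327),94),("lamp",(197,172),59),("drive",(385,250),99),("pol",(293,199),79)):
    r=[]
    for c in (S0,S):
        m=(c["color"].max(2)<60).astype(np.uint8); l,st,ce=cv2.connectedComponentsWithStats(m)[1:]
        k=l[p[1]+1,p[0]]; r.append((st[k].tolist(),ce[k].round(1).tolist()))
    q=ray(S0,*p)[0]; w=onz(S0,*p,h); print(n,r,"8mm =",proj(S0,w-[0,0,8])[1]-proj(S0,w)[1])
```

```text
14.25 [370.06506345 518.29780457 248.14311447] [-0.3  1.3  0.7]
extr [([456, 317, 23, 19, 298], [468.0, 326.5]), ([456, 318, 22, 18, 270], [467.6, 327.0])] 8mm = 1.5418360765970647
lamp [([189, 164, 15, 15, 171], [196.4, 171.5]), ([190, 167, 14, 12, 142], [196.7, 172.5])] 8mm = 2.1283618624082123
drive [([375, 242, 18, 17, 236], [383.9, 249.9]), ([376, 243, 17, 16, 210], [383.7, 250.6])] 8mm = 1.9276099931238377
pol [([285, 191, 15, 16, 199], [292.3, 198.4]), ([285, 191, 15, 16, 198], [292.3, 198.4])] 8mm = 2.0842071866432264
```

View pics/chk.png

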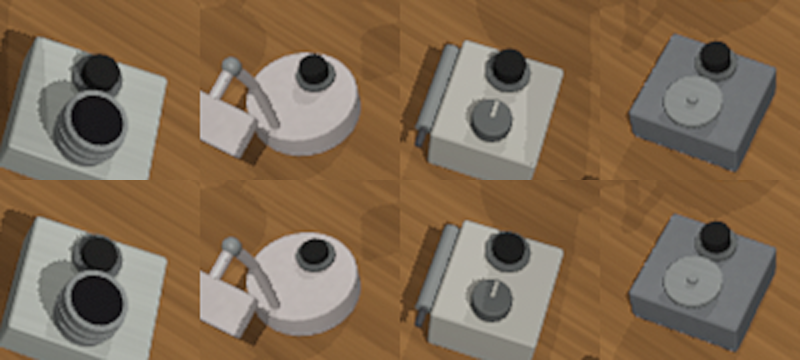

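Comparing before (top row) and after (bottom row): the extractor, lamp and drive caps are visibly lower. The polisher's cap is unchanged and no machine has moved. The arm is clear and the press forces of 6–8 N match fully-in caps.

```bash
python3 -c "
from rig import env
print(env.job_done())"
```

```text
the job is handed in; nothing more can be done
None
```

I pressed the extractor, small lamp and drive caps in that order with about 6–8 N each, left the polisher off with nothing visibly moved, and handed the job in (no verdict was returned).

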